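Check the cover switch of the label printer and close it up

TASK

The label printer has just had its roll changed and its cover still stands open. Check its cover switch: with the fingertips press the roller of the long-lever switch in the bay just until it clicks, hold it there for about a second without forcing it on towards its stop, and let it spring back up. Then swing the cover shut without slamming it and press its front down until the catch holds it, leaving the spare roll, cup, stapler and calculator round it where they are.

Things in the scene. Friction and masses are not known exactly. Their poses are not given: they have to be found in the camera images.
- printer: Light grey label printer, 190 mm deep (x), 170 mm wide (y), fixed. Origin under its centre on the desk; +x to its back, +y to its left. The open bay in front has 4 mm walls 65 mm high; in it only the label roll (73 mm) and the switch lever stand higher than 68 mm. A housing 90 mm high fills the rear 36 mm. The cover hinge line is 52 mm behind the origin, 92 mm up.
- switch: Long-lever microswitch in the bay: black block 49 x 17.5 x 25 mm on a bracket, fixed, axes parallel to the printer's. Origin under the bracket's middle, 10 mm above the desk; block top 48 mm above the origin, lever pivot 22.5 mm behind (+x) and 52 mm above it. A thin steel lever rises from the pivot towards the printer's front and carries the roller.
- roller: Steel roller on the end of the switch lever, 10 mm diameter, 8.5 mm wide, axis along the printer's y, spinning freely (ignore its orientation). Origin at its centre: free, 77 mm above the desk, 48 mm in front of the lever pivot; top 5 mm higher. Press straight down: clicked at 6.3 mm of travel, overtravel (harmful) beyond 12 mm, hard stop at 13.9 mm; springs back by itself.
- switch_lever (a joint): Lever angle, rad: 0 free, grows as the roller is pressed (0.0208 per mm of roller travel); clicked from 0.13, overtravel beyond 0.25. Force on the roller: 0.9 N at first, peak of 3 N at 4 mm, then it snaps down to 1 N; 3 N at 8.6 mm, 5 N at 10.6 mm, 7 N at 12 mm. With the cover latched, a rib under the cover holds it at about 0.19.
- cover (a joint): Cover angle, rad: 0 shut, 1.65 to 1.9 (upright, leaning back) at the start, limit 2.0. Friction hinge: it stays where it is left; about 2 N at the front edge moves it. In the last 0.06 rad a bar on it snaps past a sprung catch: pressing the front down through this takes about 7 N, then the cover stops hard at 0 and stays down.
- cover_hinge (a point): Point on the cover's hinge line, midway across. Its y axis is the hinge line (parallel to the printer's y); the frame turns with the cover about it and is parallel to the printer's when the cover is shut.
- cover_front (a point): Point on the cover's outer face (top when shut, back when open), midway across, 20 mm from the front edge: a good place to push. z axis: outward normal of that face; -x axis: to the front edge. In the frame of cover_hinge it is at (-128, 0, 5) mm. The cover is a shell 148 mm long, 170 mm wide, with 28 mm skirts on its inner side; shut, its top is 97 mm above the desk.
- spare_roll: Spare label roll, white, standing on end, diameter 53 mm, 100 mm high, loose; leave it. Origin at its underside.
- stapler: Black stapler 131 x 34 x 46 mm, loose; leave it. Origin at its underside.
- calculator: Desk calculator 150 x 105 x 29 mm, loose; leave it. Origin at its underside.
- cup: White plastic cup, 72 mm across, 83 mm high, loose; leave it. Origin at its underside.

How it is judged:
On the way, in this order (a step that is already met when the one before it is completed fails the run):
1. the roller is pressed by the fingers past the click (lever beyond 0.13 rad) but short of overtravel (0.25 rad) for 0.7 s, the cover still open (value of joint switch_lever between 0.13 and 0.25 rad and contact force between the fingers and switch above 0.3 N and value of joint cover above 1 rad), for 0.7 s.
2. the lever has been let go and has sprung back (below 0.03 rad), the cover still open (value of joint switch_lever below 0.03 rad and contact force between the fingers and switch below 0.1 N and value of joint cover above 1 rad), for 0.1 s.
At the end, for the whole second after the job is handed in: The cover is shut and held by its catch (cover angle below 0.015 rad) and keeps the switch clicked (lever between 0.13 and 0.25 rad) (value of joint cover below 0.015 rad and value of joint switch_lever between 0.13 and 0.25 rad); the robot touches nothing.
It fails at once if the switch lever is pushed into overtravel (beyond 0.25 rad) (value of joint switch_lever above 0.25 rad).
It fails at once if the cover is slammed (swings shut faster than 3 rad/s in its last 0.5 rad) (value of joint cover between 0.06 and 0.5 rad and velocity of joint cover below -3 rad/s).
It fails at once if the spare roll, cup, stapler or calculator is moved more than 30 mm (distance of any of spare_roll, cup, stapler, calculator from where it was at the start of the episode above 0.03 m).
It also fails if it takes over 48 s, if anything falls off the work surface, if the arm or the gripper's body presses on something with over 40 N, if the wrist force passes 120 N, or if a joint passes its speed limit or range.

ROBOT

A 6-joint arm with a two-finger parallel gripper is mounted at the origin on a cart in front of the work surface, level with it; the furniture and walls round the work are solid. World frame = base frame: x ahead of the robot, y to its left, z up, the work surface at z = 0. Lengths are in m, angles in rad, forces in N, time in s.
With the tool pointing down it reaches from about 0.35 to 0.775 m from the base axis. Payload 5.5 kg.
Tool frame: the origin (TCP) lies at the very end of the fingers, on their centre line; the grasp point (between the pads) lies env.grip_depth behind it (env.grip_depth is the distance from the TCP to the grasp point, in m); z points along the fingers, y is the direction in which the jaws open and shut (so a half turn about z gives the same grasp; the last joint's range is limited). The gripper opens to 85 mm and grips with 20 to 120 N. Pads are 22 mm wide; open, the fingers measure 114 mm over their backs; the gripper's body (76 mm by 85 mm) begins 54 mm behind the grasp point. The pads swing forward as they close: fully open they stand 13 mm farther back than shut.
Start: joints at [0.972, 0.313, 0.046, 1.304, 0, 1.431], TCP at [0.255, 0.516, 0.231] pointing down, gripper open.
Joint ranges: [-2.76, 2.76], [-0.86, 1.69], [-1.03, 1.26], [-2.2, 2.34], [-1.47, 1.5], [-3.14, 3.14]. Speed limits (rad/s): [2.57, 2.57, 3.14, 3.14, 3.14, 3.14].

INTERFACE

Orientations are given as a unit quaternion [x, y, z, w].
In Python, from station import env, camera, workorder gives the robot as it stands.
- The arm moves only by the tool apply_moves, never from a script. Its arguments are lists of equal length, an entry for each row: "twist": the turn, a rotation vector about the tool's x, y, z in rad, a list of three; "dp": the shift along the tool's x, y, z in mm, a list of three; "claw": the finger opening in mm, from 0 to 85.4. A call has 1 to 12 rows; each row is the pose to reach, as a shift and turn from the pose commanded when the call began, along the tool's axes at that moment; what a row does not reach only later rows make up. A row lasts 1/8 s, in which the tool goes at most 62.5 mm and 10.7 degrees, less where a joint would pass 70% of its speed; a pose out of reach is approached as far as the arm can. A call with a gripper value outside its range is refused whole. The fingers move at their own pace and stop on an object; "grip_force" is the grip in N (left out, the last holds). Time passes only in rows, so rows that repeat a pose let the fingers close. It gives the time, the measured TCP pose, the force and the opening at its end, in the units of the state.
- env.read_state(): the state, without advancing time (a new reading comes with each control period).
- camera(name): name is "scene" or "top" or "wrist"; returns a dict with "pixels" (420x560x3 uint8, red, green, blue), "z_map" (420x560 float32, m along the optical axis (not along the pixel's ray), 0 where there is no reading), "K" (3x3 intrinsics, pixels), "R" (3x3) and "t" (3): a world point X has camera coordinates R X + t. Camera axes: x right, y down, z forward; pixel columns grow to the right and rows downward; lengths in m; the calibration is good to about 2 mm. A picture is of the moment at which its call begins.
- workorder.hand_in(): hands the job in, once; it reports no verdict.
The state is a dict: "time": time; "joints": joint angles; "joint_vel": joint speeds; "effort": joint torques, N m; "tcp_pos": TCP position; "ee_rot": TCP orientation; "force": force on the tool from outside, world axes, zero at the start; "torque": the same for the moment, N m; "width": opening from 0.0 (shut) to 1.0 (fully open).
Only numpy, scipy, OpenCV 4.12 (cv2) and the standard library are available. Lean on these libraries where they do the work, as an engineer would, in place of code of your own. Each camera call takes 0.05 s, during which the arm holds its last target.

## Working session

There is one attempt and no reset: what is moved stays moved. The work goes in short steps, Python scripts to look and compute and a tool call to move; the robot and the scene stay as the last step left them, time stands still between calls to the robot, and variables do not carry over. Pictures are saved under pics/ and viewed, and the job is handed in when it is done.

Besides the shell and the picture viewer there is one more tool, called after "Call:" as name(argument=value, ...) on one line, values as JSON. apply_moves: Moves the arm, as the interface text tells. Its arguments: {"type":"object","properties":{"twist":{"type":"array","items":{"type":"array","items":{"type":"number"}}},"dp":{"type":"array","items":{"type":"array","items":{"type":"number"}}},"claw":{"type":"array","items":{"type":"number"}},"grip_force":{"type":"number"}},"required":["twist","dp","claw"]}

```bash
mkdir -p pics; ls; python3 - <<'E'
from station import env,camera
import cv2,numpy as np,pickle
s=env.read_state();print(s,env.grip_depth)
d={}
for n in("scene","top","wrist"):
    c=camera(n);d[n]=c;cv2.imwrite(f"pics/{n}0.png",c["pixels"][:,:,::-1]);print(n,c["K"].tolist(),c["R"].tolist(),c["t"].tolist())
pickle.dump(d,open("d0.pkl","wb"))
E
```

```text
pics
{'time': 0.0, 'joints': array([9.72394676e-01, 3.13985753e-01, 4.49878820e-02, 1.30359458e+00,
       2.02454481e-05, 1.43120756e+00]), 'joint_vel': array([0.00084897, 0.00024263, 0.00087303, 0.00068806, 0.00145531,
       0.0007595 ]), 'effort': array([-4.71133408e-04, -4.80629289e+01,  2.98532152e+01,  1.93952664e-02,
       -1.43823527e-04, -1.01651696e-05]), 'tcp_pos': array([0.25436931, 0.51511415, 0.23042084]), 'ee_rot': array([ 2.27399471e-01,  9.73801147e-01, -8.33964689e-04, -3.33353787e-04]), 'force': array([-0.75679037,  0.29525537,  0.44851148]), 'torque': array([ 0.03254738, -0.00258041, -0.00143033]), 'width': 0.9976963972020134} 0.0187
scene [[517.7069364023087, 0.0, 270.99854418663574], [0.0, 517.7069364023087, 208.92211778783644], [0.0, 0.0, 1.0]] [[0.8553384923696294, -0.5180431468014485, 0.005230824304351424], [-0.2785180962346805, -0.4683265190410688, -0.8385093569142115], [0.4368337596164693, 0.7157524499538428, -0.5448620897478667]] [-0.4335165735847952, 0.20073695373536377, 1.1223797302209075]
top [[392.2978388269833, 0.0, 269.0265828461975], [0.0, 392.2978388269833, 213.39664628218495], [0.0, 0.0, 1.0]] [[0.04729341985882492, -0.9988718988193118, 0.004273428033746009], [-0.9718299360852658, -0.047001127422938195, -0.2309490622398823], [0.23088938426563752, 0.006769325673612281, -0.9729564576399911]] [-0.02483414771372684, 0.5149361237746193, 0.8781649515139329]
wrist [[333.55397414181766, 0.0, 285.6757054142034], [0.0, 333.55397414181766, 204.97783439631488], [0.0, 0.0, 1.0]] [[0.44278110915962127, 0.8966257012652104, -0.0026909481685035447], [0.8504896789216283, -0.4190436107776811, 0.31791470289086926], [0.28392286878510126, -0.14305524840799583, -0.9481154995483227]] [-0.5734053723447967, -0.040674603566880324, 0.38222335741127983]
```

View pics/scene0.png

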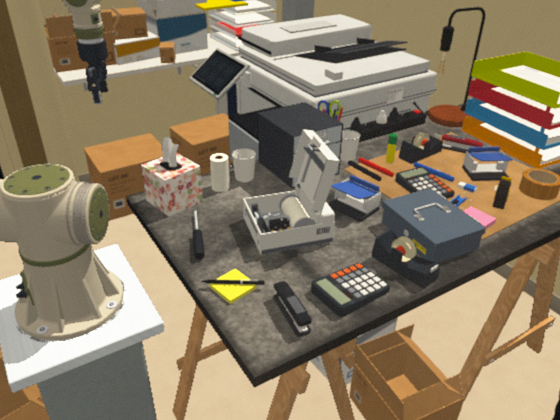

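View pics/top0.png

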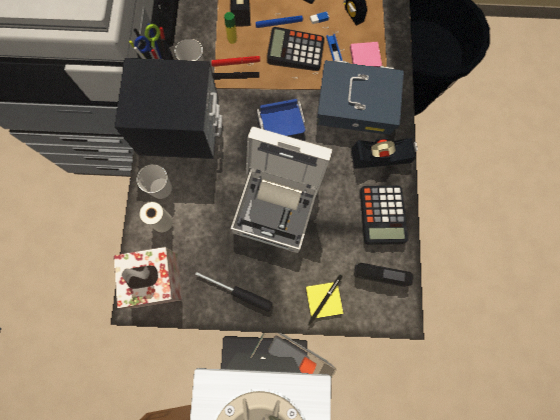

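View pics/wrist0.png

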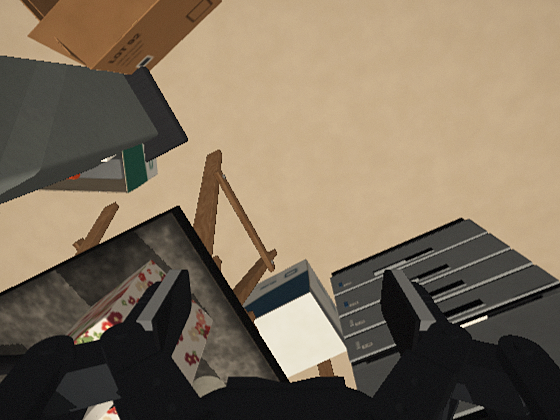

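The printer is at about (278,205) in the top view, with its cover open towards the back. The cup and spare roll are on its left, the calculator and stapler on its right. I'll zoom in next.

```bash
python3 - <<'E'
import cv2,pickle
d=pickle.load(open("d0.pkl","rb"))
cv2.imwrite("pics/t_z.png",cv2.resize(d["top"]["pixels"][120:260,220:345,::-1],None,fx=4.2,fy=4.2,interpolation=cv2.INTER_CUBIC))
cv2.imwrite("pics/s_z.png",cv2.resize(d["scene"]["pixels"][125:260,230:350,::-1],None,fx=4.2,fy=4.2,interpolation=cv2.INTER_CUBIC))
E
```

```text
(no output)
```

View pics/t_z.png

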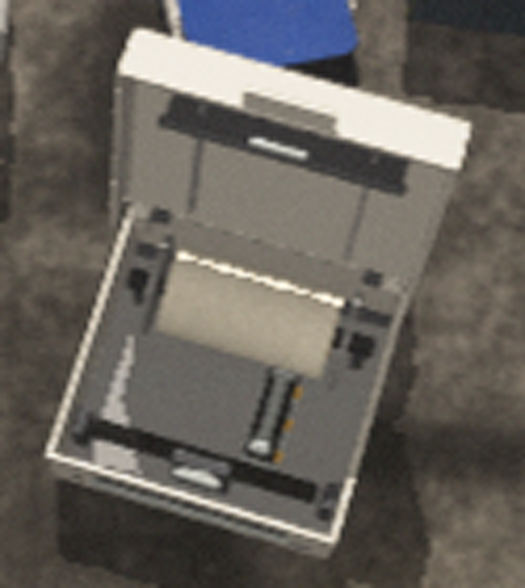

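View pics/s_z.png

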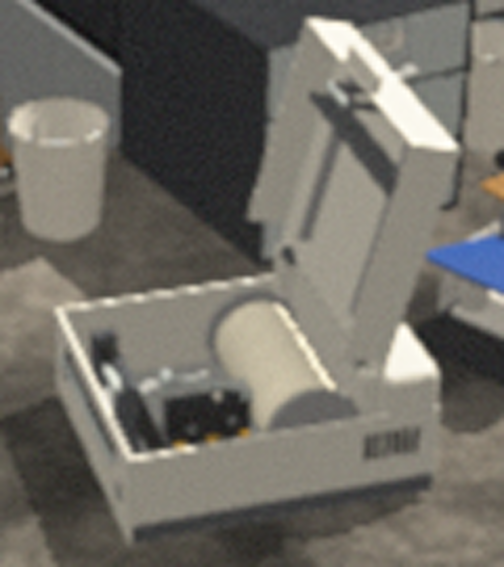

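```bash
cat > h.py <<'E'
import numpy as np
def ray(c,u,v):
    d=c["R"].T@np.linalg.inv(c["K"])@np.array([u,v,1.]);o=-c["R"].T@c["t"];return o,d
def onz(c,u,v,z):
    o,d=ray(c,u,v);return o+d*(z-o[2])/d[2]
def proj(c,X):
    p=c["K"]@(c["R"]@np.asarray(X)+c["t"]);return p[:2]/p[2]
def tri(a,b):
    (o1,d1),(o2,d2)=a,b
    d1=d1/np.linalg.norm(d1);d2=d2/np.linalg.norm(d2)
    s=np.linalg.lstsq(np.c_[d1,-d2],o2-o1,rcond=None)[0]
    p,q=o1+s[0]*d1,o2+s[1]*d2;return (p+q)/2,np.linalg.norm(p-q)
E
python3 - <<'E'
from h import *;import pickle,math
d=pickle.load(open("d0.pkl","rb"));T=d["top"];S=d["scene"]
t=lambda x,y:(220+x/4.2-.38,120+y/4.2-.38)
s=lambda x,y:(230+x/4.2-.38,125+y/4.2-.38)
fl=onz(T,*t(48,453),.065);fr=onz(T,*t(333,543),.065);bl=onz(T,*t(132,207),.065)
print("top rim",fl,fr,bl,np.linalg.norm(fl-fr))
a=onz(S,*s(60,310),.065);b=onz(S,*s(133,458),.065);c=onz(S,*s(430,400),.065)
print("scene rim",a,b,c,np.linalg.norm(a-b))
for f,r in((fl,fr),(a,b)):
    e=(r-f);yaw=math.atan2(e[0],-e[1]);print("yaw",yaw)
print("yaw side",math.atan2(*(bl-fl)[[1,0]]))
print("roller top",onz(T,*t(261,443),.078))
print("cover top edge corners tri", tri(ray(T,*t(470,125)),ray(S,*s(458,150))),tri(ray(T,*t(135,30)),ray(S,*s(310,18))))
E
```

```text
top rim [0.47599854 0.08764311 0.065     ] [ 0.43282271 -0.07381145  0.065     ] [0.6239993  0.04897354 0.065     ] 0.16712787816917232
scene rim [0.47645318 0.08765867 0.065     ] [ 0.43589408 -0.07208797  0.065     ] [ 0.61498181 -0.11104741  0.065     ] 0.1648151417274413
yaw -0.2613035412158814
yaw -0.24864254171618722
yaw side -0.2555661603010144
roller top [ 0.48479079 -0.03128232  0.078     ]
cover top edge corners tri (array([ 0.61218755, -0.12072038,  0.23515643]), np.float64(0.0005601308708904213)) (array([0.63852679, 0.04518506, 0.24616022]), np.float64(0.019628368855879496))
```

Call:
apply_moves(twist=[[0, 0, 0], [0, 0, 0], [0, 0, -0.1], [0, 0, -0.2], [0, 0, -0.2], [0, 0, -0.2], [0, 0, -0.2], [0, 0, -0.2], [0, 0, -0.2], [0, 0, -0.2], [0, 0, -0.2], [0, 0, -0.2]], dp=[[0, 0, -60], [0, 0, -100], [-42, -40, -100], [-84, -80, -100], [-126, -120, -100], [-168, -160, -100], [-210, -200, -100], [-252, -240, -100], [-294, -280, -100], [-336, -320, -100], [-378, -360, -80], [-420, -400, -50]], claw=[0, 0, 0, 0, 0, 0, 0, 0, 0, 0, 0, 0])

```text
time: 1.65
tcp_pos: [0.4542, -0.0289, 0.2827]
ee_rot: [0.129, 0.992, -0.0, 0.001]
force: [0.9, 1.2, 0.3]
width: 0.003
```

```bash
python3 - <<'E'
from station import env,camera
import cv2,pickle
d={}
for n in("wrist","top","scene"):
    c=camera(n);d[n]=c;cv2.imwrite(f"pics/{n}1.png",c["pixels"][:,:,::-1])
pickle.dump(d,open("d1.pkl","wb"))
s=env.read_state();print(s["time"],s["tcp_pos"],s["ee_rot"],s["force"],s["width"])
E
```

```text
1.8 [ 0.45268483 -0.02892329  0.28051582] [ 1.31534746e-01  9.91309530e-01  2.22666437e-04 -1.99404029e-03] [-0.10346459 -0.3910246   0.15974215] 0.00033690847882999407
```

View pics/wrist1.png

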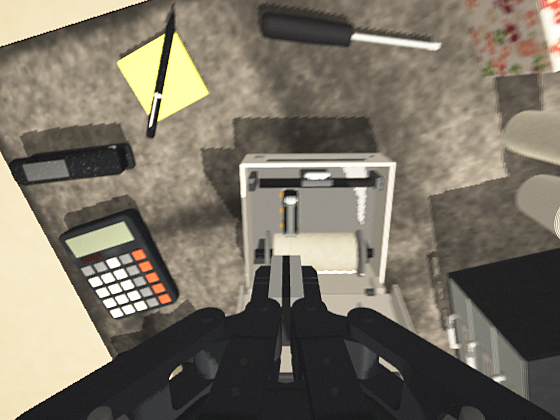

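The wrist view shows the printer bay between rim corners (243,163) and (395,163). The switch lever is near (290,205), with the closed fingertips near (285,265). I'll zoom in.

```bash
python3 - <<'E'
import cv2,pickle
d=pickle.load(open("d1.pkl","rb"))
cv2.imwrite("pics/w_z.png",cv2.resize(d["wrist"]["pixels"][145:285,235:405,::-1],None,fx=4.2,fy=4.2,interpolation=cv2.INTER_CUBIC))
z=d["wrist"]["z_map"];print(z[185:215:2,280:302:2].round(3))
E
```

```text
[[0.393 0.394 0.393 0.393 0.392 0.393 0.393 0.392 0.395 0.395 0.393]
 [0.431 0.431 0.429 0.43  0.427 0.427 0.429 0.428 0.429 0.427 0.429]
 [0.431 0.43  0.43  0.429 0.406 0.407 0.407 0.407 0.406 0.422 0.43 ]
 [0.432 0.403 0.401 0.397 0.397 0.398 0.397 0.398 0.397 0.398 0.414]
 [0.434 0.404 0.392 0.391 0.389 0.389 0.392 0.39  0.39  0.39  0.406]
 [0.433 0.404 0.385 0.384 0.364 0.362 0.363 0.363 0.366 0.382 0.401]
 [0.436 0.434 0.386 0.385 0.361 0.361 0.361 0.361 0.361 0.384 0.401]
 [0.436 0.436 0.386 0.386 0.362 0.361 0.361 0.361 0.364 0.384 0.403]
 [0.436 0.436 0.386 0.385 0.361 0.361 0.361 0.36  0.364 0.386 0.405]
 [0.438 0.437 0.387 0.388 0.385 0.364 0.364 0.364 0.364 0.387 0.403]
 [0.439 0.439 0.388 0.388 0.388 0.37  0.367 0.369 0.387 0.387 0.405]
 [0.439 0.41  0.389 0.39  0.389 0.369 0.372 0.37  0.388 0.388 0.406]
 [0.441 0.41  0.391 0.39  0.39  0.372 0.373 0.374 0.39  0.389 0.408]
 [0.44  0.411 0.391 0.39  0.389 0.374 0.374 0.374 0.391 0.389 0.407]
 [0.441 0.441 0.44  0.392 0.392 0.377 0.377 0.376 0.391 0.39  0.409]]
```

View pics/w_z.png

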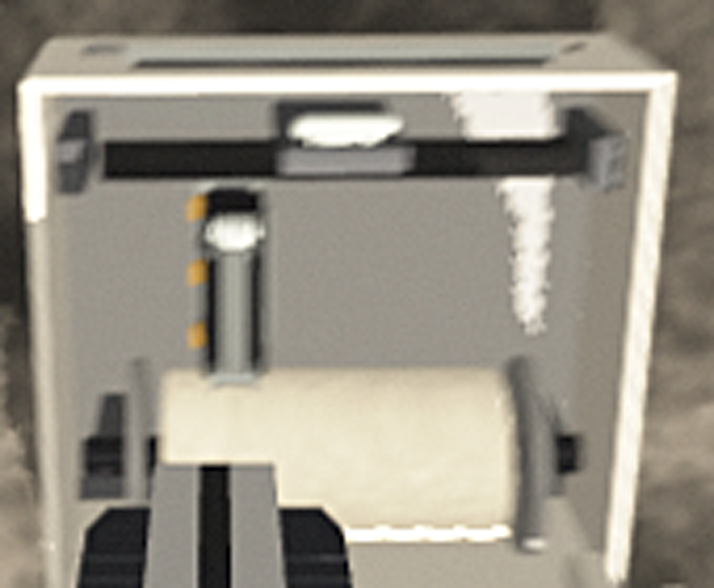

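```bash
python3 - <<'E'
from h import *;import pickle
d=pickle.load(open("d1.pkl","rb"))
for n,box in(("wrist",(190,210,284,302)),):
    c=d[n];z=c["z_map"];r0,r1,c0,c1=box
    v,u=np.mgrid[r0:r1,c0:c1];zz=z[r0:r1,c0:c1]
    P=(np.linalg.inv(c["K"])@np.c_[u.ravel(),v.ravel(),np.ones(u.size)].T*zz.ravel()).T
    W=(P-c["t"])@c["R"]
    m=W[:,2]>.073
    Q=W[m];print(len(Q),Q.mean(0),Q.min(0),Q.max(0));
    m=W[:,2]>.08;print(W[m].mean(0),m.sum())
W=d["wrist"]
q=lambda x,y:(235+x/4.2-.38,145+y/4.2-.38)
fr,fl=[onz(W,*q(*p),.065) for p in((20,75),(675,72))];print(fr,fl,np.linalg.norm(fr-fl))
e=fr-fl;yaw=np.arctan2(e[0],-e[1]);xp=np.array([np.cos(yaw),np.sin(yaw),0]);O=(fr+fl)/2+.095*xp;print(yaw,O)
print(onz(W,292,198,.081))
Z=d["wrist"]["z_map"]
T=d["top"]
for yaw,O in((yaw,O),(-.256,np.array([.547,-.017,0]))):
  xp=np.array([np.cos(yaw),np.sin(yaw),0])
  h=O+.052*xp;h[2]=.092
  # cover edge corners from first view, angle
  for p in(np.array([.6122,-.1207,.2352]),):
    v=p-h;print("hinge",h,"ang",np.degrees(np.arctan2(v[2],-(v@xp))),np.hypot(v[2],v@xp))
E
```

```text
131 [ 0.48398251 -0.03049702  0.07931769] [ 0.47674447 -0.03648432  0.07339724] [ 0.49510481 -0.02361114  0.08341041]
[ 0.48151541 -0.02999064  0.08151919] 72
[ 0.43087304 -0.07558384  0.065     ] [0.47380565 0.08949707 0.065     ] 0.1705723163531122
-0.2544336918694242 [ 0.54428091 -0.01695463  0.065     ]
[ 0.48013031 -0.02912375  0.081     ]
hinge [ 0.59460682 -0.0300429   0.092     ] ang 105.54905353486824 0.14864003115178837
hinge [ 0.59730535 -0.03016707  0.092     ] ang 104.61219365506837 0.1479865504924578
```

Call:
apply_moves(twist=[[0, 0, 0], [0, 0, 0], [0, 0, 0], [0, 0, 0], [0, 0, 0], [0, 0, 0], [0, 0, 0]], dp=[[-14, 3, 45], [-28, 6, 90], [-28, 6, 135], [-28, 6, 170], [-28, 6, 184], [-28, 6, 184], [-28, 6, 184]], claw=[0, 0, 0, 0, 0, 0, 0], grip_force=30)

```text
time: 2.68
tcp_pos: [0.4831, -0.0281, 0.1002]
ee_rot: [0.129, 0.992, -0.0, 0.001]
force: [-0.2, 0.3, -0.0]
width: -0.004
```

```bash
cat > look.py <<'E'
import sys,cv2,pickle
from station import env,camera
k=sys.argv[1];names=sys.argv[2:]
d={}
F=[]
for n in names:
    c=camera(n);d[n]=c;cv2.imwrite(f"pics/{n}{k}.png",c["pixels"][:,:,::-1])
pickle.dump(d,open(f"d{k}.pkl","wb"))
s=env.read_state();print(round(s["time"],3),s["tcp_pos"].round(4),s["ee_rot"].round(4),s["force"].round(2),s["torque"].round(3))
E
python3 look.py 2 wrist scene; python3 -c "
import cv2
a=cv2.imread('pics/wrist2.png')[130:320,200:400];b=cv2.imread('pics/scene2.png')[150:260,225:345]
cv2.imwrite('pics/c2.png',cv2.hconcat([cv2.resize(a,(400,380)),cv2.resize(b,(400,380),interpolation=2)]))"
```

```text
2.775 [ 0.4831 -0.0283  0.1002] [ 1.289e-01  9.917e-01 -1.000e-04  1.500e-03] [ 0.01  0.07 -0.5 ] [ 0.044 -0.007 -0.003]
```

View pics/c2.png

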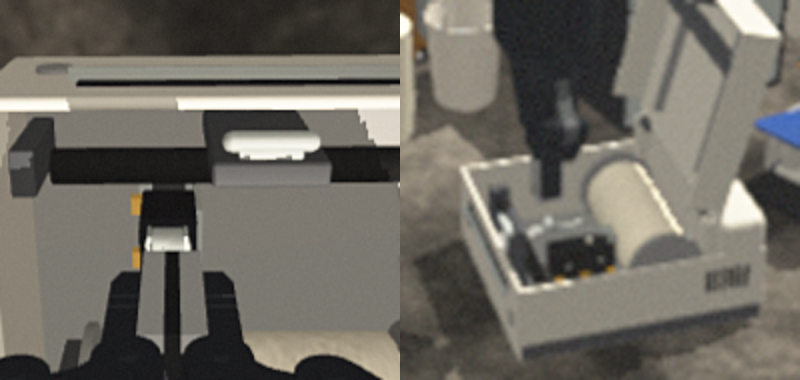

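```bash
python3 - <<'E'
from h import *;import pickle
d=pickle.load(open("d2.pkl","rb"));c=d["wrist"]
for X in([.4815,-.030,.082],[.4815,-.030,.077],[.4831,-.0283,.1],[.4831-.0106,-.0283+.0028,.1]):
    p=proj(c,X);print(p,(p-[200,130])*2)
z=c["z_map"];print(z[236:266:2,272:298:2].round(3))
v,u=np.mgrid[236:258,270:300];zz=z[236:258,270:300]
W=((np.linalg.inv(c["K"])@np.c_[u.ravel(),v.ravel(),np.ones(u.size)].T*zz.ravel()).T-c["t"])@c["R"]
m=(W[:,2]>.074)&(W[:,2]<.09);print(W[m].mean(0),W[m].min(0),W[m].max(0),m.sum())
E
```

```text
[281.97112167 254.00314707] [163.94224334 248.00629414]
[282.07415657 249.83356988] [164.14831315 239.66713975]
[285.77249315 273.05174031] [171.54498629 286.10348062]
[285.77573912 252.76510355] [171.55147824 245.5302071 ]
[[0.206 0.206 0.206 0.207 0.207 0.205 0.207 0.208 0.206 0.207 0.206 0.207
  0.206]
 [0.204 0.204 0.203 0.204 0.203 0.203 0.203 0.203 0.204 0.203 0.203 0.203
  0.203]
 [0.202 0.202 0.203 0.202 0.203 0.203 0.201 0.203 0.203 0.203 0.202 0.202
  0.203]
 [0.202 0.202 0.204 0.202 0.203 0.202 0.202 0.203 0.203 0.202 0.202 0.202
  0.203]
 [0.204 0.184 0.182 0.182 0.181 0.183 0.183 0.183 0.182 0.182 0.184 0.203
  0.204]
 [0.204 0.181 0.182 0.18  0.18  0.18  0.181 0.18  0.179 0.181 0.181 0.203
  0.203]
 [0.205 0.179 0.18  0.18  0.179 0.18  0.178 0.18  0.18  0.18  0.18  0.204
  0.205]
 [0.183 0.18  0.179 0.179 0.179 0.179 0.18  0.178 0.179 0.179 0.179 0.182
  0.205]
 [0.182 0.18  0.179 0.178 0.178 0.18  0.179 0.179 0.178 0.179 0.18  0.182
  0.205]
 [0.183 0.181 0.177 0.18  0.179 0.179 0.18  0.179 0.179 0.18  0.18  0.182
  0.205]
 [0.153 0.152 0.153 0.153 0.152 0.152 0.154 0.153 0.152 0.152 0.153 0.152
  0.153]
 [0.151 0.151 0.15  0.151 0.152 0.    0.151 0.15  0.149 0.151 0.151 0.153
  0.149]
 [0.149 0.147 0.149 0.149 0.15  0.148 0.149 0.148 0.15  0.149 0.149 0.148
  0.149]
 [0.147 0.147 0.147 0.147 0.146 0.146 0.147 0.148 0.146 0.147 0.146 0.146
  0.147]
 [0.146 0.145 0.145 0.145 0.146 0.144 0.145 0.145 0.145 0.146 0.145 0.146
  0.145]]
[ 0.47954244 -0.02898511  0.08001074] [ 0.47675801 -0.03582182  0.07406472] [ 0.48462766 -0.02331466  0.08356298] 256
```

Call:
apply_moves(twist=[[0, 0, 0], [0, 0, 0], [0, 0, 0], [0, 0, 0]], dp=[[0, -1, 7], [0, -1, 14], [0, -1, 14], [0, -1, 14]], claw=[0, 0, 0, 0])

```text
time: 3.28
tcp_pos: [0.4815, -0.029, 0.0844]
ee_rot: [0.129, 0.992, 0.0, -0.0]
force: [-0.1, 0.6, 0.0]
width: -0.001
```

Call:
apply_moves(twist=[[0, 0, 0], [0, 0, 0], [0, 0, 0]], dp=[[0, 0, 3], [0, 0, 6], [0, 0, 6]], claw=[0, 0, 0])

```text
time: 3.65
tcp_pos: [0.4819, -0.0291, 0.0787]
ee_rot: [0.129, 0.992, 0.0, 0.0]
force: [-0.2, -0.7, 3.1]
width: 0.001
```

```bash
python3 look.py 3 wrist scene; python3 look.py 3b wrist; python3 - <<'E'
from h import *;import pickle
d=pickle.load(open("d3.pkl","rb"));c=d["wrist"]
z=c["z_map"];print(z[240:264:2,272:298:2].round(3))
E
```

```text
3.75 [ 0.4819 -0.0291  0.0789] [1.290e-01 9.916e-01 0.000e+00 4.000e-04] [ 0.3  -0.4   2.96] [-0.006  0.004 -0.015]
3.8 [ 0.4819 -0.0291  0.0789] [1.290e-01 9.916e-01 0.000e+00 3.000e-04] [-0.21 -0.82  2.55] [-0.026 -0.012 -0.004]
[[0.204 0.204 0.204 0.203 0.203 0.204 0.203 0.202 0.203 0.203 0.203 0.202
  0.204]
 [0.    0.201 0.2   0.2   0.199 0.2   0.201 0.2   0.201 0.2   0.2   0.2
  0.2  ]
 [0.198 0.198 0.197 0.198 0.198 0.197 0.198 0.199 0.198 0.197 0.197 0.198
  0.198]
 [0.196 0.195 0.195 0.195 0.195 0.196 0.196 0.194 0.196 0.196 0.195 0.195
  0.195]
 [0.193 0.193 0.193 0.193 0.193 0.192 0.193 0.193 0.193 0.192 0.193 0.191
  0.192]
 [0.19  0.19  0.189 0.19  0.19  0.191 0.19  0.189 0.191 0.189 0.189 0.189
  0.19 ]
 [0.188 0.188 0.189 0.188 0.189 0.188 0.188 0.188 0.188 0.188 0.188 0.187
  0.187]
 [0.186 0.185 0.186 0.185 0.185 0.187 0.185 0.185 0.185 0.185 0.185 0.185
  0.186]
 [0.152 0.152 0.152 0.152 0.153 0.152 0.153 0.153 0.152 0.153 0.153 0.153
  0.152]
 [0.151 0.151 0.15  0.151 0.15  0.151 0.15  0.15  0.15  0.15  0.15  0.151
  0.151]
 [0.149 0.149 0.149 0.148 0.15  0.149 0.149 0.149 0.149 0.148 0.148 0.148
  0.149]
 [0.147 0.147 0.146 0.147 0.146 0.148 0.148 0.148 0.147 0.147 0.148 0.146
  0.147]]
```

Call:
apply_moves(twist=[[0, 0, 0], [0, 0, 0], [0, 0, 0], [0, 0, 0]], dp=[[0, 0, 2], [0, 0, 4], [0, 0, 5], [0, 0, 5]], claw=[0, 0, 0, 0])

```text
time: 4.3
tcp_pos: [0.4818, -0.0291, 0.0737]
ee_rot: [0.129, 0.992, 0.0, 0.0]
force: [0.7, 1.1, 5.1]
width: 0.001
```

```bash
for i in 1 2 3 4; do python3 look.py 4 scene;done
```

```text
4.35 [ 0.4818 -0.0291  0.0737] [1.290e-01 9.916e-01 0.000e+00 2.000e-04] [-0.27 -0.13  5.26] [-0.019  0.044 -0.004]
4.4 [ 0.4818 -0.0291  0.0738] [1.291e-01 9.916e-01 0.000e+00 3.000e-04] [-0.28  0.73  4.85] [-0.016  0.078 -0.001]
4.45 [ 0.4818 -0.0291  0.0738] [1.290e-01 9.916e-01 0.000e+00 3.000e-04] [-0.01 -0.13  5.67] [0.036 0.085 0.071]
4.5 [ 0.4818 -0.0291  0.0738] [1.290e-01 9.916e-01 0.000e+00 3.000e-04] [-0.14 -0.18  5.59] [ 0.009  0.057 -0.027]
```

Call:
apply_moves(twist=[[0, 0, 0], [0, 0, 0], [0, 0, 0], [0, 0, 0], [0, 0, 0], [0, 0, 0], [0, 0, 0], [0, 0, 0]], dp=[[0, 0, -1], [0, 0, -1], [0, 0, -1], [0, 0, -1], [0, 0, -1], [0, 0, -1], [0, 0, -1], [0, 0, -1]], claw=[0, 0, 0, 0, 0, 0, 0, 0])

```text
time: 5.5
tcp_pos: [0.482, -0.0292, 0.0748]
ee_rot: [0.129, 0.992, 0.0, 0.0]
force: [0.0, -0.0, 5.5]
width: -0.0
```

```bash
for i in 1 2 3; do python3 look.py 5 wrist;done; python3 look.py 5 wrist scene;python3 -c "
import cv2
a=cv2.imread('pics/wrist5.png')[130:320,200:400];b=cv2.imread('pics/scene5.png')[170:260,225:320]
cv2.imwrite('pics/c5.png',cv2.hconcat([cv2.resize(a,(400,380)),cv2.resize(b,(400,380),interpolation=2)]))"
```

```text
5.55 [ 0.4819 -0.0291  0.0748] [1.291e-01 9.916e-01 0.000e+00 4.000e-04] [-0.49 -0.36  5.58] [-0.022  0.018  0.002]
5.6 [ 0.4819 -0.0291  0.0748] [ 1.290e-01  9.916e-01 -0.000e+00  4.000e-04] [-0.68  0.76  4.74] [-0.002  0.05   0.028]
5.65 [ 0.4819 -0.0291  0.0748] [1.290e-01 9.916e-01 0.000e+00 4.000e-04] [-0.8  -0.02  4.98] [-0.056  0.005 -0.023]
5.75 [ 0.482  -0.0291  0.0748] [1.290e-01 9.916e-01 0.000e+00 4.000e-04] [-0.67 -0.14  4.84] [ 0.014  0.049 -0.022]
```

View pics/c5.png

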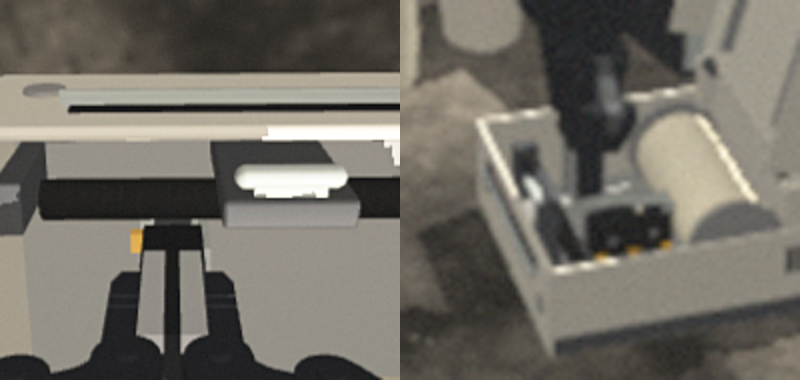

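```bash
python3 - <<'E'
from h import *;import pickle,cv2
xp=np.array([np.cos(-.2555),np.sin(-.2555),0]);yp=np.array([-xp[1],xp[0],0])
out=[]
for k in(1,2,3,4,5):
    c=pickle.load(open(f"d{k}.pkl","rb"))["scene"]
    im=c["pixels"][195:240,258:303,::-1]
    im=cv2.resize(im,None,fx=8,fy=8,interpolation=cv2.INTER_CUBIC)
    if k in(1,5): out.append(im)
r=np.array([.4815,-.030,.077])-.0042*yp
for dz in(0,.007,.0105):
    X=r-[0,0,dz];print(dz,(proj(c,X)-[258,195])*8, proj(c,X))
print("pivot",(proj(c,r+.048*xp-[0,0,.015])-[258,195])*8, "blocktop",(proj(c,r+.0255*xp-[0,0,.019])-[258,195])*8)
cv2.imwrite("pics/c6.png",cv2.hconcat(out))
E
```

```text
0 [ 89.16841345 171.29366149] [269.14605168 216.41170769]
0.007 [ 89.09349505 190.25926324] [269.13668688 218.78240791]
0.0105 [ 89.05620438 199.69940132] [269.13202555 219.96242517]
pivot [237.35046312 187.52250334] blocktop [167.97335851 209.52885182]
```

View pics/c6.png

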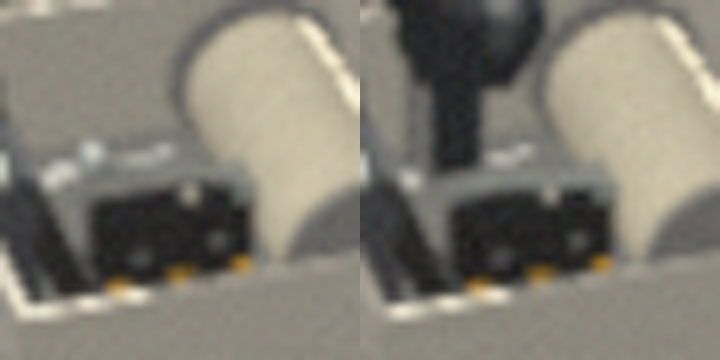

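```bash
python3 - <<'E'
from h import *;import pickle,cv2
d=pickle.load(open("d5.pkl","rb"));c=d["scene"]
print((proj(c,[.482,-.0291,.0748])-[258,195])*8)
c=d["wrist"];z=c["z_map"];print(z[236:270:2,264:306:3].round(3))
p=lambda u,v:(np.linalg.inv(c["K"])@[u,v,1]*z[v,u]-c["t"])@c["R"]
for v in range(236,262,2):print(v,p(285,v).round(4))
b=cv2.resize(c["pixels"][225:280,255:315,::-1],None,fx=10,fy=10,interpolation=2);cv2.imwrite("pics/c7.png",b)
E
```

```text
[ 85.16838815 168.05750102]
[[0.188 0.187 0.188 0.188 0.188 0.188 0.188 0.187 0.187 0.187 0.187 0.188
  0.187 0.188]
 [0.189 0.189 0.189 0.189 0.189 0.19  0.189 0.189 0.19  0.189 0.189 0.19
  0.19  0.189]
 [0.226 0.226 0.225 0.225 0.224 0.214 0.213 0.214 0.214 0.213 0.214 0.225
  0.213 0.213]
 [0.227 0.228 0.225 0.201 0.2   0.201 0.2   0.201 0.2   0.2   0.201 0.2
  0.211 0.211]
 [0.227 0.201 0.201 0.198 0.197 0.197 0.197 0.197 0.198 0.196 0.196 0.198
  0.199 0.208]
 [0.227 0.198 0.198 0.195 0.195 0.195 0.195 0.194 0.195 0.194 0.196 0.195
  0.195 0.205]
 [0.229 0.198 0.198 0.192 0.193 0.192 0.193 0.194 0.192 0.192 0.193 0.192
  0.193 0.202]
 [0.228 0.198 0.197 0.191 0.191 0.19  0.189 0.189 0.189 0.19  0.19  0.189
  0.191 0.2  ]
 [0.23  0.199 0.199 0.188 0.189 0.187 0.188 0.187 0.188 0.187 0.187 0.189
  0.188 0.197]
 [0.231 0.201 0.198 0.184 0.184 0.187 0.186 0.186 0.185 0.185 0.185 0.185
  0.186 0.196]
 [0.23  0.231 0.185 0.153 0.153 0.153 0.153 0.153 0.153 0.152 0.152 0.154
  0.183 0.196]
 [0.231 0.231 0.182 0.151 0.15  0.152 0.151 0.151 0.15  0.15  0.15  0.151
  0.151 0.196]
 [0.231 0.231 0.18  0.149 0.148 0.15  0.15  0.149 0.149 0.148 0.148 0.148
  0.15  0.197]
 [0.233 0.232 0.179 0.148 0.146 0.148 0.147 0.146 0.147 0.148 0.147 0.147
  0.147 0.197]
 [0.233 0.234 0.179 0.146 0.146 0.145 0.145 0.146 0.145 0.146 0.144 0.146
  0.146 0.198]
 [0.152 0.151 0.153 0.144 0.144 0.144 0.145 0.145 0.143 0.144 0.144 0.144
  0.144 0.151]
 [0.151 0.149 0.141 0.142 0.142 0.142 0.142 0.143 0.143 0.141 0.142 0.143
  0.142 0.15 ]]
236 [ 0.4751 -0.028   0.0459]
238 [ 0.4769 -0.0285  0.0445]
240 [ 0.4878 -0.0315  0.0226]
242 [ 0.4835 -0.0303  0.035 ]
244 [ 0.483  -0.0302  0.039 ]
246 [ 0.483  -0.0301  0.0417]
248 [ 0.4839 -0.0304  0.0425]
250 [ 0.483  -0.0301  0.047 ]
252 [ 0.483  -0.0301  0.0494]
254 [ 0.4836 -0.0303  0.0507]
256 [ 0.4699 -0.0266  0.0806]
258 [ 0.4698 -0.0265  0.0827]
260 [ 0.4698 -0.0265  0.0846]
```

View pics/c7.png

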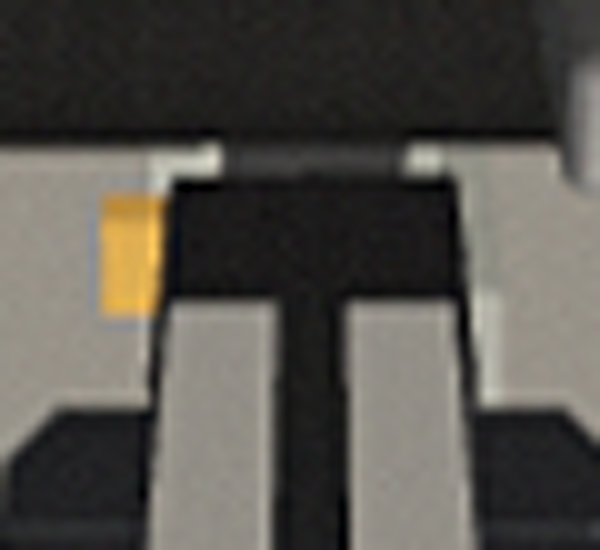

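Call:
apply_moves(twist=[[0, 0, 0], [0, 0, 0], [0, 0, 0]], dp=[[0, 0, -1.5], [0, 0, -1.5], [0, 0, -1.5]], claw=[0, 0, 0])

```text
time: 6.12
tcp_pos: [0.4818, -0.0291, 0.0762]
ee_rot: [0.129, 0.992, 0.0, 0.0]
force: [0.4, -0.2, 5.3]
width: 0.0
```

```bash
for i in 1 2 3; do python3 look.py 6 wrist;done
```

```text
6.175 [ 0.4817 -0.0291  0.0762] [1.290e-01 9.916e-01 0.000e+00 2.000e-04] [ 0.15 -0.27  4.76] [ 0.016 -0.037 -0.01 ]
6.225 [ 0.4817 -0.0291  0.0762] [1.290e-01 9.916e-01 0.000e+00 2.000e-04] [ 0.34 -0.42  4.31] [-0.03  -0.106  0.004]
6.275 [ 0.4817 -0.0291  0.0762] [1.291e-01 9.916e-01 0.000e+00 2.000e-04] [ 0.38 -0.98  5.45] [-0.032 -0.105 -0.019]
```

Call:
apply_moves(twist=[[0, 0, 0], [0, 0, 0], [0, 0, 0]], dp=[[0, 0, -1.5], [0, 0, -1.5], [0, 0, -1.5]], claw=[0, 0, 0])

```text
time: 6.65
tcp_pos: [0.4814, -0.029, 0.0775]
ee_rot: [0.129, 0.992, 0.0, -0.0]
force: [0.4, -0.7, 3.8]
width: 0.001
```

```bash
for i in 1 2 3; do python3 look.py 6 wrist;done
```

```text
6.7 [ 0.4814 -0.029   0.0775] [ 1.290e-01  9.916e-01  1.000e-04 -1.000e-04] [-0.8   0.75  3.77] [0.017 0.026 0.011]
6.75 [ 0.4814 -0.029   0.0775] [ 1.290e-01  9.916e-01  1.000e-04 -2.000e-04] [-0.13  0.14  3.72] [-0.038  0.013  0.026]
6.8 [ 0.4814 -0.029   0.0775] [ 1.290e-01  9.916e-01  1.000e-04 -2.000e-04] [-0.41  0.25  3.05] [ 0.026  0.056 -0.029]
```

Call:
apply_moves(twist=[[0, 0, 0], [0, 0, 0], [0, 0, 0]], dp=[[0, 0, -2], [0, 0, -2], [0, 0, -2]], claw=[0, 0, 0])

```text
time: 7.18
tcp_pos: [0.4815, -0.029, 0.0795]
ee_rot: [0.129, 0.992, 0.0, -0.0]
force: [0.6, 0.3, 3.1]
width: 0.002
```

```bash
for i in 1 2 3; do python3 look.py 6 wrist;done
```

```text
7.225 [ 0.4816 -0.029   0.0795] [ 1.290e-01  9.916e-01  1.000e-04 -0.000e+00] [ 0.92 -0.01  2.41] [ 0.003  0.005 -0.015]
7.275 [ 0.4815 -0.029   0.0795] [ 0.129   0.9916  0.     -0.    ] [-0.48 -0.61  2.2 ] [ 0.029 -0.016  0.023]
7.325 [ 0.4816 -0.029   0.0795] [ 0.129   0.9916  0.     -0.    ] [-0.26  0.06  3.68] [-0.045 -0.064  0.08 ]
```

Call:
apply_moves(twist=[[0, 0, 0], [0, 0, 0], [0, 0, 0]], dp=[[0, 0, -2], [0, 0, -2], [0, 0, -2]], claw=[0, 0, 0])

```text
time: 7.7
tcp_pos: [0.4815, -0.029, 0.0815]
ee_rot: [0.129, 0.992, 0.0, -0.0]
force: [0.1, 0.6, 0.6]
width: -0.003
```

```bash
for i in 1 2 3; do python3 look.py 6 wrist;done
```

```text
7.75 [ 0.4815 -0.029   0.0815] [ 1.290e-01  9.916e-01  0.000e+00 -1.000e-04] [-0.31  0.16  1.4 ] [0.03  0.077 0.003]
7.8 [ 0.4815 -0.029   0.0815] [ 1.290e-01  9.916e-01  1.000e-04 -1.000e-04] [-0.4   1.09  1.95] [0.011 0.039 0.018]
7.85 [ 0.4815 -0.029   0.0815] [ 1.290e-01  9.916e-01  1.000e-04 -1.000e-04] [-0.6   0.49  2.8 ] [-0.019 -0.087  0.027]
```

Call:
apply_moves(twist=[[0, 0, 0], [0, 0, 0], [0, 0, 0], [0, 0, 0]], dp=[[0, 0, -8], [0, 0, -15], [0, 0, -15], [0, 0, -15]], claw=[0, 0, 0, 0])

```text
time: 8.35
tcp_pos: [0.4816, -0.0291, 0.0966]
ee_rot: [0.129, 0.992, 0.0, 0.0]
force: [-0.2, -0.4, 0.3]
width: -0.0
```

```bash
cat > fz.py <<'E'
import sys,numpy as np
from station import env,camera
F=[];J=[]
for i in range(int(sys.argv[1])):
    c=camera("wrist");s=env.read_state();F.append(s["force"]);J.append(s["effort"])
print(round(s["time"],2),s["tcp_pos"].round(4),"F",np.mean(F,0).round(2),np.array(F)[:,2].round(1),"eff",np.mean(J,0).round(3))
E
python3 fz.py 8; python3 look.py 7 wrist; python3 - <<'E'
from h import *;import pickle
c=pickle.load(open("d7.pkl","rb"))["wrist"];z=c["z_map"]
v,u=np.mgrid[225:260,265:305];zz=z[225:260,265:305]
W=((np.linalg.inv(c["K"])@np.c_[u.ravel(),v.ravel(),np.ones(u.size)].T*zz.ravel()).T-c["t"])@c["R"]
m=(W[:,2]>.065)&(W[:,2]<.09);print(W[m].mean(0),W[m].min(0),W[m].max(0),m.sum())
E
```

```text
8.75 [ 0.4815 -0.029   0.0965] F [0.22 0.23 0.07] [-0.1  0.4  0.4 -0.1  0.2  0.5 -1.3  0.5] eff [ 1.0000e-03 -3.9451e+01  2.6346e+01  1.0000e-03  0.0000e+00 -0.0000e+00]
8.8 [ 0.4815 -0.0291  0.0965] [ 1.290e-01  9.916e-01  0.000e+00 -1.000e-04] [ 0.15  0.16 -0.09] [0.033 0.016 0.046]
[ 0.47852601 -0.02842829  0.07902045] [ 0.47691302 -0.03372174  0.07369828] [ 0.48088079 -0.02322014  0.08202146] 129
```

Call:
apply_moves(twist=[[0, 0, 0], [0, 0, 0], [0, 0, 0], [0, 0, 0]], dp=[[0, 0, 8], [0, 0, 16], [0, 0, 18], [0, 0, 18]], claw=[0, 0, 0, 0])

```text
time: 9.3
tcp_pos: [0.4817, -0.0291, 0.0786]
ee_rot: [0.129, 0.992, 0.0, 0.0]
force: [-0.7, 0.1, 3.5]
width: -0.001
```

```bash
python3 fz.py 4
```

```text
9.5 [ 0.4819 -0.0291  0.0789] F [-0.03  0.22  3.31] [3.2 3.8 2.9 3.4] eff [-6.0000e-03 -3.8193e+01  2.4587e+01 -7.4000e-02  6.0000e-03 -0.0000e+00]
```

Call:
apply_moves(twist=[[0, 0, 0], [0, 0, 0]], dp=[[0, 0, 2], [0, 0, 2]], claw=[0, 0])

```text
time: 9.75
tcp_pos: [0.4819, -0.0291, 0.0767]
ee_rot: [0.129, 0.992, 0.0, 0.0]
force: [1.1, -0.9, 3.3]
width: -0.0
```

```bash
python3 fz.py 4
```

```text
9.95 [ 0.4818 -0.0291  0.0767] F [-0.38 -0.36  4.  ] [3.4 3.7 4.3 4.6] eff [ 3.5000e-02 -3.7822e+01  2.3941e+01  1.1900e-01  7.0000e-03 -0.0000e+00]
```

Call:
apply_moves(twist=[[0, 0, 0], [0, 0, 0]], dp=[[0, 0, 2], [0, 0, 2]], claw=[0, 0])

```text
time: 10.2
tcp_pos: [0.4817, -0.0291, 0.0746]
ee_rot: [0.129, 0.992, 0.0, 0.0]
force: [0.3, -0.1, 4.2]
width: 0.001
```

```bash
python3 fz.py 6
```

```text
10.5 [ 0.4816 -0.0291  0.0747] F [-0.57  0.25  5.48] [5.3 5.1 4.8 5.8 5.9 6. ] eff [ 4.0000e-03 -3.7421e+01  2.3769e+01 -5.9000e-02  9.0000e-03 -0.0000e+00]
```

```bash
python3 look.py 8 scene; python3 - <<'E'
import pickle,cv2
o=[]
for k in(1,8):
    c=pickle.load(open(f"d{k}.pkl","rb"))["scene"];im=c["pixels"][202:230,262:292,::-1]
    o.append(cv2.resize(im,(395,370),interpolation=cv2.INTER_CUBIC))
    print((c["z_map"][208:226,266:276]*1000).astype(int))
cv2.imwrite("pics/c8.png",cv2.hconcat(o))
E
```

```text
10.55 [ 0.4816 -0.0291  0.0747] [1.291e-01 9.916e-01 0.000e+00 1.000e-04] [ 0.48 -0.84  5.8 ] [0.015 0.051 0.054]
[[1399 1397 1391 1399 1397 1399 1402 1400 1404 1408]
 [1394 1397 1402 1401 1403 1404 1400 1403 1405 1403]
 [1400 1392 1398 1400 1402 1404 1400 1405 1408 1410]
 [1400 1403 1402 1400 1407 1406 1411 1408 1410 1407]
 [1402 1398 1403 1401 1276 1402 1407 1398 1401 1405]
 [1399 1270 1265 1269 1273 1396 1396 1398 1400 1394]
 [1392 1267 1266 1268 1264 1275 1274 1391 1392 1396]
 [1392 1267 1267 1261 1266 1270 1269 1276 1275 1273]
 [1381 1389 1260 1268 1261 1263 1389 1386 1383 1271]
 [1379 1382 1266 1268 1382 1380 1375 1385 1382 1383]
 [1379 1379 1379 1374 1376 1381 1373 1379 1372 1292]
 [1369 1372 1371 1288 1288 1290 1285 1287 1290 1284]
 [1366 1370 1371 1283 1285 1286 1284 1283 1280 1285]
 [1368 1370 1366 1287 1279 1285 1276 1281 1283 1282]
 [1363 1362 1359 1280 1274 1282 1276 1278 1277 1276]
 [1359 1361 1354 1286 1274 1274 1278 1279 1279 1281]
 [1356 1355 1356 1286 1276 1283 1277 1279 1283 1282]
 [1290 1350 1349 1286 1276 1283 1279 1280 1276 1282]]
[[1245 1246 1240 1248 1245 1248
[... 223 characters left out ...]
1405 1403]
 [1257 1247 1249 1257 1251 1253 1253 1402 1395 1395]
 [1257 1248 1254 1253 1250 1253 1256 1395 1398 1394]
 [1258 1252 1255 1259 1258 1259 1263 1389 1384 1389]
 [1262 1257 1268 1266 1269 1267 1281 1278 1284 1281]
 [1263 1265 1266 1267 1270 1276 1275 1273 1275 1273]
 [1378    0 1266 1268 1272 1270 1377 1380 1380 1291]
 [1373 1270 1267 1270 1270 1289 1290 1291 1293 1287]
 [1370 1371 1368 1285 1280 1284 1288 1285 1291 1285]
 [1367 1367 1368 1283 1283 1282 1276 1281 1282 1282]
 [1363 1363 1356 1283 1276 1279 1281 1277 1275 1277]
 [1360 1362 1356 1286 1275 1273 1275 1278 1278 1274]
 [1353 1352 1354 1286 1280 1284 1277 1285 1280 1279]
 [1290 1352 1351 1284 1274 1276 1282 1278 1282 1284]]
```

View pics/c8.png

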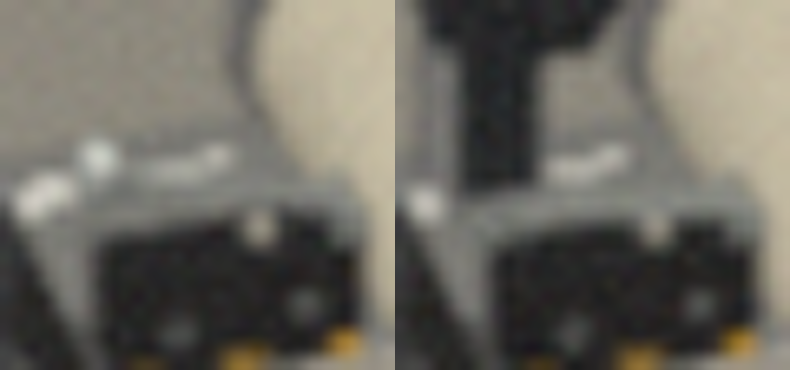

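Call:
apply_moves(twist=[[0, 0, 0], [0, 0, 0], [0, 0, 0], [0, 0, 0], [0, 0, 0], [0, 0, 0], [0, 0, 0], [0, 0, 0]], dp=[[0, 0, 1], [0, 0, 1], [0, 0, 1], [0, 0, 1], [0, 0, 1], [0, 0, 1], [0, 0, 1], [0, 0, 1]], claw=[0, 0, 0, 0, 0, 0, 0, 0])

```text
time: 11.55
tcp_pos: [0.4816, -0.0291, 0.0737]
ee_rot: [0.129, 0.992, 0.0, 0.0]
force: [-1.0, 0.3, 5.8]
width: 0.003
```

```bash
python3 fz.py 4; python3 look.py 9 scene; python3 - <<'E'
import pickle
c=pickle.load(open(f"d9.pkl","rb"))["scene"]
print((c["z_map"][208:226,264:280]*1000).astype(int))
E
```

```text
11.75 [ 0.4816 -0.029   0.0737] F [-0.4   0.2   5.88] [5.9 5.9 5.7 6. ] eff [-6.0000e-03 -3.7265e+01  2.3702e+01 -1.3300e-01  1.1000e-02 -0.0000e+00]
11.8 [ 0.4816 -0.0291  0.0737] [1.290e-01 9.916e-01 0.000e+00 1.000e-04] [-0.65 -0.22  5.35] [-0.053  0.03  -0.031]
[[1247 1248 1245 1240 1241 1246 1245 1243 1246 1398 1405 1409 1402 1406
  1407 1369]
 [1247 1252 1247 1243 1241 1248 1245 1249 1248 1398 1404 1406 1404 1409
  1406 1406]
 [1257 1252 1250 1247 1246 1249 1243 1246 1247 1402 1406 1415 1407 1409
  1411 1410]
 [1250 1259 1252 1242 1249 1248 1244 1253 1258 1406 1411 1407 1404 1405
  1403 1408]
 [1256 1257 1255 1248 1250 1251 1251 1249 1254 1400 1399 1400 1404 1408
  1400 1398]
 [1256 1255 1250 1243 1252 1263 1258 1251 1254 1397 1400 1399 1402 1391
  1396 1398]
 [1257 1258 1261 1255 1251 1252 1252 1258 1257 1395 1391 1392 1391 1392
  1395 1392]
 [1261 1261 1253 1249 1253 1253 1258 1258 1263 1389 1389 1388 1393 1390
  1385 1389]
 [1260 1259 1260 1255 1253 1260 1265 1265 1270 1384 1383 1385 1285 1283
  1288 1288]
 [1381 1264 1263 1263 1263 1269 1269 1277 1283 1277 1275 1278 1278 1283
  1282 1280]
 [1373 1373 1372 1276 1271 1268 1272 1276 1275 1275 1280 1293 1296 1290
  1296 1287]
 [1370 1371 1369 1271 1271 1267 1273 1269 1287 1289 1285 1288 1286 1286
  1290 1287]
 [1376 1374 1372 1371 1272 1284 1286 1289 1283 1289 1280 1284 1281 1285
  1290 1285]
 [1306 1367 1362 1362 1360 1280 1280 1283 1278 1283 1281 1282 1281 1279
  1284 1281]
 [1298 1361 1358 1365 1360 1283 1276 1277 1274 1276 1278 1280 1278 1282
  1280 1283]
 [1299 1297 1360 1354 1360 1284 1276 1273 1278 1273 1278 1272 1280 1283
  1287 1283]
 [1291 1296 1354 1349 1355 1287 1276 1279 1284 1280 1283 1277 1277 1279
  1286 1284]
 [1289 1288 1294 1352 1349 1287 1277 1280 1281 1278 1279 1283 1290 1284
  1282 1290]]
```

The first press force doesn't match the stated force curve. Roller travel seen in the scene depth (rows 217→219.5, about 7.5–8.5 mm) does match the TCP geometry, and I held it for over 1 s. Next I'll check for obstacles behind the cover, then release.

```bash
python3 - <<'E'
from h import *;import pickle
c=pickle.load(open("d0.pkl","rb"))["top"];z=c["z_map"]
v,u=np.mgrid[0:420,0:560]
W=((np.linalg.inv(c["K"])@np.c_[u.ravel(),v.ravel(),np.ones(u.size)].T*z.ravel()).T-c["t"])@c["R"]
W=W[z.ravel()>0]
yaw=-.2555;xp=np.array([np.cos(yaw),np.sin(yaw)]);yp=np.array([-xp[1],xp[0]])
D=(W[:,:2]-[.596,-.030]);a=D@xp*1000;b=D@yp*1000
for x0 in range(-140,200,20):
    print(x0,[int(1000*W[(abs(a-x0-10)<10)&(abs(b-y0-20)<20),2].max(initial=0)) for y0 in range(-240,240,40)])
m=(abs(b)<60)&(W[:,2]>.2)&(abs(a)<80);print(W[m,2].max(),a[m].min(),a[m].max())
E
```

```text
-140 [40, 4, 3, 67, 49, 70, 69, 62, 68, 3, 5, 4]
-120 [4, 5, 3, 68, 51, 84, 49, 63, 66, 5, 3, 4]
-100 [4, 4, 3, 66, 38, 76, 13, 64, 67, 3, 4, 5]
-80 [32, 5, 3, 65, 38, 69, 14, 60, 67, 4, 3, 4]
-60 [31, 5, 5, 71, 70, 68, 67, 69, 66, 4, 4, 4]
-40 [32, 3, 3, 117, 74, 73, 72, 75, 117, 4, 3, 4]
-20 [32, 4, 4, 191, 118, 236, 236, 122, 196, 5, 5, 5]
0 [28, 4, 4, 243, 244, 254, 254, 244, 241, 3, 4, 170]
20 [28, 19, 3, 239, 242, 250, 248, 242, 241, 4, 169, 171]
40 [26, 19, 3, 4, 235, 234, 233, 234, 3, 4, 167, 171]
60 [23, 18, 4, 4, 0, 0, 0, 0, 0, 4, 4, 172]
80 [5, 3, 5, 3, 0, 0, 0, 0, 0, 4, 133, 172]
100 [4, 64, 25, 4, 0, 0, 77, 75, 67, 4, 79, 171]
120 [63, 64, 66, 3, 0, 76, 78, 73, 68, 5, 4, 172]
140 [81, 74, 64, 4, 3, 76, 72, 68, 63, 3, 5, 172]
160 [81, 79, 62, 4, 5, 69, 70, 66, 76, 4, 4, 170]
180 [64, 53, 5, 5, 66, 68, 63, 73, 74, 3, 4, 168]
0.2548080542676701 -2.068947630498893 42.321677093819865
```

Call:
apply_moves(twist=[[0, 0, 0], [0, 0, 0], [0, 0, 0], [0, 0, 0], [0, 0, 0], [0, 0, 0], [0, 0, 0]], dp=[[0, 0, -10], [0, 0, -30], [0, 0, -70], [0, 0, -120], [0, 0, -170], [0, 0, -215], [0, 28, -230]], claw=[0, 0, 0, 0, 0, 0, 0])

```text
time: 12.68
tcp_pos: [0.4893, -0.0028, 0.3067]
ee_rot: [0.13, 0.991, -0.0, 0.002]
force: [0.0, 0.1, -0.9]
width: -0.003
```

```bash
python3 look.py 10 wrist scene top;python3 - <<'E'
from h import *;import pickle
c=pickle.load(open("d10.pkl","rb"))["scene"]
print((c["z_map"][210:222,264:276]*1000).astype(int))
E
```

```text
12.825 [ 0.4889 -0.0014  0.3042] [ 1.281e-01  9.918e-01 -1.000e-04  4.000e-04] [ 0.35  0.34 -0.59] [ 0.045  0.015 -0.023]
[[1393 1402 1395 1396 1400 1401 1406 1402 1407 1408 1404 1407]
 [1400 1403 1399 1403 1406 1406 1404 1403 1402 1407 1404 1412]
 [1401 1403 1404 1403 1401 1403 1276 1403 1401 1399 1406 1403]
 [1401 1392 1401 1270 1266 1268 1270 1403 1397 1395 1396 1393]
 [1397 1395 1394 1269 1262 1264 1265 1275 1277 1390 1394 1390]
 [1392 1392 1386 1267 1263 1266 1267 1266 1275 1273 1277 1273]
 [1384 1385 1388 1383 1266 1262 1267 1268 1382 1387 1386 1277]
 [1381 1380 1384 1382 1270 1267 1383 1382 1381 1379 1385 1380]
 [1375 1378 1375 1379 1380 1377 1377 1378 1375 1380 1378 1290]
 [1375 1372 1372 1375 1369 1289 1287 1288 1290 1286 1289 1290]
 [1371 1369 1363 1369 1370 1291 1283 1286 1286 1287 1280 1286]
 [1307 1368 1370 1368 1368 1282 1281 1277 1278 1280 1280 1279]]
```

View pics/scene10.png

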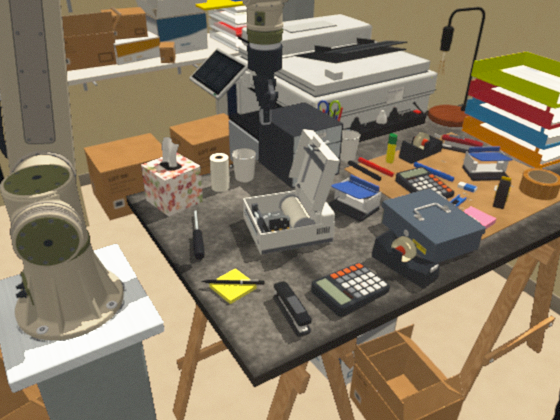

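The scene view shows the roller back at its free height (depth rows 213–217) and everything else in place. Next I go over and behind the cover.

Call:
apply_moves(twist=[[0, 0, 0], [0, 0, 0], [0, 0, 0], [0, 0, 0], [0, 0, 0], [0, 0, 0], [0, 0, 0], [0, 0, 0], [0, 0, 0], [0, 0, 0]], dp=[[-45, 0, -10], [-90, 0, -10], [-135, 0, -10], [-180, 0, -10], [-190, 0, 0], [-190, 0, 30], [-190, 0, 60], [-190, 0, 90], [-190, 0, 97], [-190, 0, 97]], claw=[0, 0, 0, 0, 0, 0, 0, 0, 0, 0])

```text
time: 14.08
tcp_pos: [0.6715, -0.0506, 0.2064]
ee_rot: [0.129, 0.992, 0.0, -0.001]
force: [-0.0, 0.2, 0.7]
width: 0.002
```

```bash
python3 look.py 11 scene wrist;python3 -c "
import cv2
b=cv2.imread('pics/scene11.png')[60:260,220:380]
cv2.imwrite('pics/c11.png',cv2.hconcat([cv2.resize(b,(400,500),interpolation=2),cv2.resize(cv2.imread('pics/wrist11.png'),(400,500))]))"
```

```text
14.175 [ 0.6727 -0.0508  0.208 ] [ 1.291e-01  9.916e-01 -0.000e+00  9.000e-04] [-0.52 -0.55  1.34] [-0.016  0.015 -0.074]
```

View pics/c11.png

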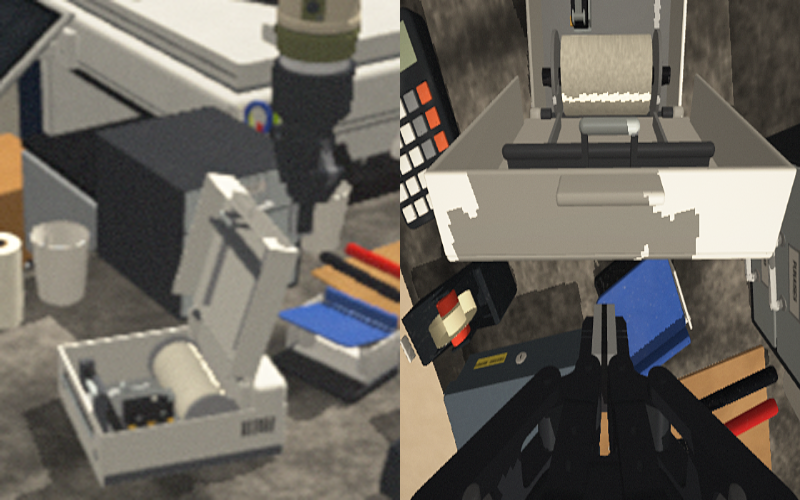

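Call:
apply_moves(twist=[[0, 0, 0], [0, 0, 0], [0, 0, 0], [0, 0, 0], [0, 0, 0], [0, 0, 0], [0, 0, 0], [0, 0, 0], [0, 0, 0], [0, 0, 0]], dp=[[22, 0, 0], [42, 0, -6], [63, 0, -10], [86, 0, -8], [109, 0, -3], [127, 0, 5], [142, 0, 14], [156, 0, 27], [168, 0, 40], [168, 0, 40]], claw=[0, 0, 0, 0, 0, 0, 0, 0, 0, 0])

```text
time: 15.42
tcp_pos: [0.5096, -0.0075, 0.1673]
ee_rot: [0.129, 0.992, 0.0, 0.0]
force: [-0.4, -1.3, -0.2]
width: -0.002
```

```bash
python3 look.py 12 scene wrist;python3 -c "
import cv2
b=cv2.imread('pics/scene12.png')[60:260,220:380]
cv2.imwrite('pics/c12.png',cv2.hconcat([cv2.resize(b,(400,500),interpolation=2),cv2.resize(cv2.imread('pics/wrist12.png'),(400,500))]))"
```

```text
15.525 [ 0.5111 -0.0078  0.1679] [ 0.129   0.9916 -0.      0.0013] [-0.28 -0.43  0.33] [0.007 0.014 0.036]
```

View pics/c12.png

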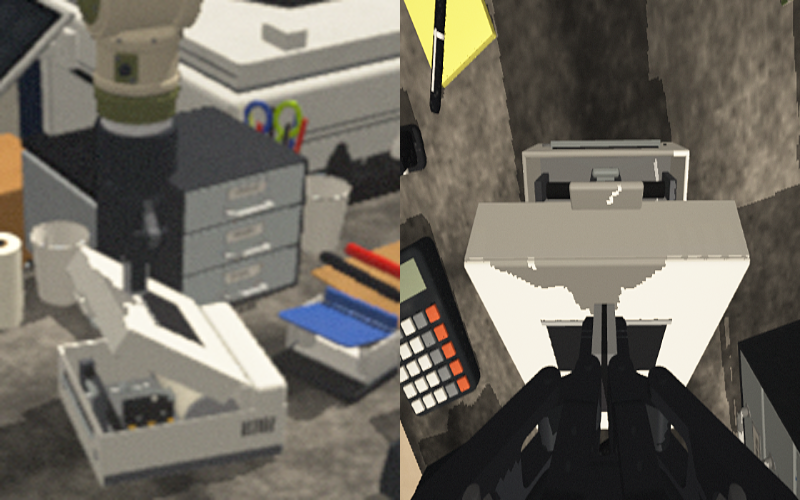

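Call:
apply_moves(twist=[[0, 0, 0], [0, 0, 0], [0, 0, 0], [0, 0, 0], [0, 0, 0], [0, 0, 0], [0, 0, 0], [0, 0, 0], [0, 0, 0]], dp=[[6, 0, 9], [11, 0, 18], [15, 0, 27], [18, 0, 35], [21, 0, 43], [23, 0, 50], [24, 0, 56], [25, 0, 60], [25, 0, 60]], claw=[0, 0, 0, 0, 0, 0, 0, 0, 0])

```text
time: 16.65
tcp_pos: [0.4857, -0.0012, 0.1064]
ee_rot: [0.129, 0.992, 0.0, -0.0]
force: [0.3, 0.1, 0.2]
width: 0.001
```

Call:
apply_moves(twist=[[0, 0, 0], [0, 0, 0], [0, 0, 0], [0, 0, 0], [0, 0, 0]], dp=[[0, 0, 3], [0, 0, 6], [0, 0, 8], [0, 0, 10], [0, 0, 10]], claw=[0, 0, 0, 0, 0])

```text
time: 17.27
tcp_pos: [0.4853, -0.0011, 0.097]
ee_rot: [0.129, 0.992, 0.0, -0.0]
force: [-3.4, 0.5, 6.2]
width: 0.0
```

Call:
apply_moves(twist=[[0, 0, 0], [0, 0, 0], [0, 0, 0]], dp=[[0, 0, 1.5], [0, 0, 3], [0, 0, 3]], claw=[0, 0, 0])

```text
time: 17.65
tcp_pos: [0.4854, -0.0011, 0.0967]
ee_rot: [0.129, 0.992, -0.0, 0.001]
force: [-10.4, 1.0, 29.0]
width: -0.003
```

```bash
python3 fz.py 2
```

```text
17.75 [ 0.4854 -0.0011  0.0967] F [-10.84   1.48  28.08] [28.  28.2] eff [-7.4400e-01 -2.7590e+01  2.3165e+01 -4.8390e+00  8.7000e-02 -2.0000e-03]
```

Hard stop reached: 28 N at z = 0.0967, where the cover top is at 0.097 when shut. I'll lift away and check.

Call:
apply_moves(twist=[[0, 0, 0], [0, 0, 0], [0, 0, 0], [0, 0, 0], [0, 0, 0], [0, 0, 0]], dp=[[0, 0, -6], [0, 0, -20], [0, 0, -60], [0, 0, -100], [0, 0, -130], [0, 0, -130]], claw=[0, 0, 0, 0, 0, 0])

```text
time: 18.5
tcp_pos: [0.4876, -0.0016, 0.2263]
ee_rot: [0.129, 0.992, -0.0, 0.003]
force: [0.0, -0.1, -0.4]
width: 0.002
```

```bash
python3 look.py 13 scene wrist top;python3 - <<'E'
import cv2,pickle
from h import *
b=cv2.imread('pics/scene13.png')[100:270,190:400]
cv2.imwrite('pics/c13.png',cv2.hconcat([cv2.resize(b,(400,400),interpolation=2),cv2.resize(cv2.imread('pics/wrist13.png'),(400,400))]))
d=pickle.load(open("d13.pkl","rb"))
yaw=-.2555;xp=np.array([np.cos(yaw),np.sin(yaw)]);yp=np.array([-xp[1],xp[0]])
for n in("top","wrist"):
    c=d[n];z=c["z_map"];v,u=np.mgrid[0:420,0:560];g=z.ravel()>0
    W=((np.linalg.inv(c["K"])@np.c_[u.ravel(),v.ravel(),np.ones(u.size)].T*z.ravel()).T-c["t"])@c["R"];W=W[g]
    D=W[:,:2]-[.596,-.030];a=D@xp*1e3;b=D@yp*1e3
    for lo in(-145,-115,-85,-45,-15):
        m=(a>lo)&(a<lo+20)&(abs(abs(b)-65)<12)&(W[:,2]<.15);print(n,lo,m.sum(),np.median(W[m,2]).round(4) if m.any() else None)
# other objects: image difference start vs now
d0=pickle.load(open("d0.pkl","rb"))
E
```

```text
18.65 [ 0.4854 -0.0012  0.2227] [ 1.291e-01  9.916e-01  1.000e-04 -7.000e-04] [ 0.14 -0.09 -0.96] [-0.015  0.035 -0.01 ]
top -145 0 None
top -115 0 None
top -85 0 None
top -45 21 0.0964
top -15 46 0.0968
wrist -145 1368 0.0975
wrist -115 1243 0.0975
wrist -85 1129 0.0975
wrist -45 986 0.0975
wrist -15 592 0.0974
```

View pics/c13.png

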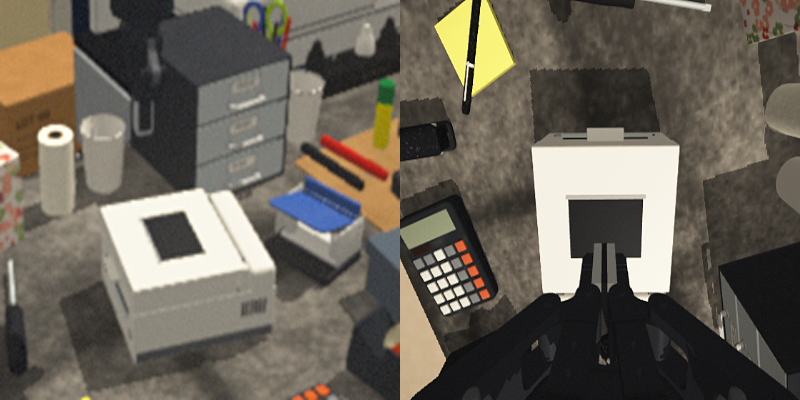

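View pics/scene13.png

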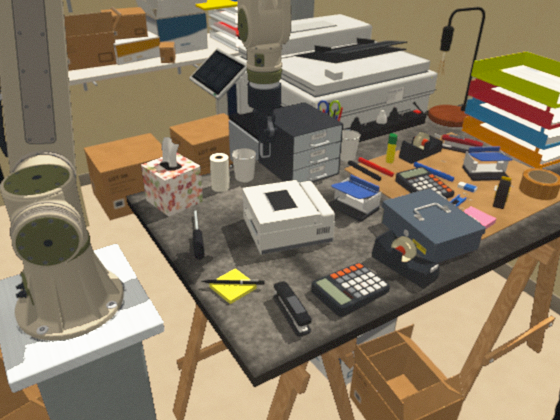

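The cover is flat: its top measures 97.5 mm from front to back. The arm is clear, and the spare roll (220,172), cup (244,165), stapler (292,305) and calculator (350,288) are where they started.

```bash
python3 -c "
from station import workorder
print(workorder.hand_in())"
```

```text
the job is handed in; nothing more can be done
None
```

I pressed the switch roller, let it spring back, then swung the cover shut slowly and latched it. The job was handed in at about 18.7 s; hand-in gave no verdict.

- **Switch press:** I pressed the roller twice with closed fingertips. By fingertip height and scene depth, it was at about 7–9 mm of travel for more than 1 s each time; the window is 6.3–12 mm. Between presses and after the second, the camera showed the roller back at its free height.
- **Cover:** I pushed it from behind, then pressed the front down to the hard stop (28 N with the fingertips at 96.7 mm). After I lifted off, it stayed flat, with its top at 97.5 mm from front to back; the nominal height is 97 mm. The arm was clear of everything.
- **Objects around it:** the spare roll, cup, stapler and calculator look unmoved in the before and after pictures. I compared these by eye only.
- **Disagreement:** the force while pressing rose steadily to 5–6 N, without the snap down to 1 N that was described. By the stated force curve that would mean about 10.6–11.3 mm of travel, not the 7–9 mm I measured. Both are past the click and short of overtravel, so I kept the measured value.
- **Not checked:** with the cover shut, the lever is hidden, so I could not see whether the cover keeps the switch clicked.

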